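Open the wide roll-top tea chest

TASK

Two small roll-top tea chests stand on the tea table. Take the wider one by its pull and raise its slatted shutter along the curved tracks, all the way up until it stays fully open by itself; then let go. Leave the narrow chest's shutter shut.

Things in the scene. Friction and masses are not known exactly. Their poses are not given: they have to be found in the camera images.
- wide_chest: wider of two wooden roll-top chests, fixed; 240 mm wide (y), 280 deep (x), 195 high; the other is 150 wide. Origin: centre of its underside, z up; shutter on its -x side. Shutter and circular tracks turn about a level axis along its y, 50 mm above the origin; slats 130 mm from that axis. A fixed rear hood (radius 143 mm) begins 16 degrees behind the top; the shutter slides under it
- wide_pull (a point): centre of the wide shutter's pull: dark steel bar, 18 mm diameter, 40 mm long along the chest's y, on a stem 14 mm wide; 172 mm from the axis, 42 mm off the slats, ends free: hold it across its flat ends from above; it turns between the fingers. Shut: 25 degrees above level in front of the axis (123 mm above table). Open: 7 degrees past the top (221 mm). Axes as the chest's when shut
- wide_shutter (a joint): angle of the wide shutter, rad: 0 shut, 1.25 fully open (stop); grows as the pull goes up and back (rotation about the chest's +y). About 3 to 5 N at the pull lifts it. Balance near 0.75 (there it may stand half open): let go below about 0.6 it slides shut; from about 0.9 it rolls on by itself to the stop and stays
- narrow_shutter (a joint): angle of the narrow chest's shutter, rad: 0 shut, grows as it opens; its pull is the same as the wide one's

How it is judged:
At the end, for the whole second after the job is handed in: the wide chest's shutter stands open by itself, beyond 1.1 rad of its 1.25, at rest (under 0.05 rad/s); the narrow chest's shutter is shut (under 0.1 rad) (value of joint wide_shutter above 1.1 rad and velocity of joint wide_shutter between -0.05 and 0.05 rad/s and value of joint narrow_shutter below 0.1 rad); the robot touches nothing.
It fails at once if the narrow chest's shutter is opened (beyond 0.2 rad) (value of joint narrow_shutter above 0.2 rad).
It also fails if it takes over 38 s, if anything falls off the work surface, if the arm or the gripper's body presses on something with over 40 N, if the wrist force passes 120 N, or if a joint passes its speed limit or range.

ROBOT

A 6-joint arm with a two-finger parallel gripper is mounted at the origin on the work surface. World frame = base frame: x ahead of the robot, y to its left, z up, the work surface at z = 0. Lengths are in m, angles in rad, forces in N, time in s.
With the tool pointing down it reaches from about 0.4 to 0.925 m from the base axis. Payload 12.5 kg.
Tool frame: the origin (TCP) lies at the very end of the fingers, on their centre line; the grasp point (between the pads) lies 19 mm behind it; z points along the fingers, y is the line along which they close (so a half turn about z gives the same grasp; the last joint's range is limited). The gripper opens to 95 mm and grips with 3 to 60 N. Pads are 20 mm wide; open, the fingers measure 119 mm over their backs; the gripper's body (75 mm by 180 mm) begins 59 mm behind the grasp point.
Start: joints at [-1.295, 0.491, 1.559, -0, 1.092, -0.106], TCP at [0.233, -0.58, 0.215] pointing down, gripper open.
Joint ranges: [-3.1, 3.1], [-0.84, 2.19], [0.05, 2.79], [-1.13, 4.28], [0.06, 2.93], [-2.69, 2.69]. Speed limits (rad/s): [2.22, 2.22, 2.79, 3.14, 3.14, 3.14].

INTERFACE

Orientations are given as a rotation vector (axis times angle).
In Python, from cell import bot, hand, ik, vision, job, readout gives the robot as it stands. Calls block until the motion is done:
- bot.movep(position, orientation): joint-space move of the TCP to a pose.
- bot.move_l(position, rot=None, speed=0.15): straight line of the TCP; rot=None keeps the orientation; speed is the mean speed in m/s.
- bot.move_joints(angles): joint-space move.
- hand.set_gripper(opening, newtons=None): opening from 0.0 (shut) to 1.0 (fully open); newtons is the grip in N (None keeps the last); returns when the fingers have stopped.
- bot.pause(seconds).
- ik(position, orientation): joint angles nearest the present ones, or None.
- vision.read_camera(name): name is "scene" or "top" or "wrist"; returns a dict with "img" (480x640x3 uint8, red, green, blue), "range_z" (480x640 float32, m along the optical axis (not along the pixel's ray), 0 where there is no reading), "fx", "fy", "cx", "cy" (pixels), "dist_coeffs" ([k1, k2, p1, p2, k3] as OpenCV has them; the pictures are not rectified), "world_from_camera" (4x4, takes a point from camera to world coordinates). Camera axes: x right, y up, looking along -z (the intrinsics and any distortion apply to the point x, -y, -z); pixel columns grow to the right and rows downward; lengths in m; the calibration is good to about 2 mm. A picture is of the moment at which its call begins.
A pose or a line that the arm cannot do raises bot.Unreachable and nothing moves.
- job.hand_in(): hands the job in; it is judged then, once.
Trained networks look in the newest picture that a camera, given by its name, has taken for a name from the list of things; names that differ only in an ending like _2 or _b are one class to them, and where a whole thing is asked for, a point or a joint stands for the part that bears it (a point fixed in the world has none). Each returns a list of dicts, best first, with "p" (0 to 1); they miss things now and then, are a little off and sometimes report something else, mostly with a low value. They report only what shows in the picture. A call takes as long as a camera call.
- vision.trace(camera, name): "pixels" (480x640 bool, what is visible of it) and "point" ([row, column] in pixels, amid what is visible of it).
Readings, each from a call of its own:
- readout.current_time(): time.
- readout.current_q(): joint angles.
- readout.current_joint_vel(): joint speeds.
- readout.current_tau(): joint torques, N m.
- readout.current_tool_pos(): TCP position.
- readout.current_eef_rot(): TCP orientation.
- readout.current_force(): force on the tool from outside, world axes, zero at the start.
- readout.current_wrist_torque(): the same for the moment, N m.
- readout.current_width(): opening from 0.0 (shut) to 1.0 (fully open).
- readout.current_grip_force(): force on a finger pad.
Only numpy, scipy, OpenCV 4.12 (cv2) and the standard library are available. Lean on these libraries where they do the work, as an engineer would, in place of code of your own. Each camera call takes 0.05 s, during which the arm holds its last target. There are 200 camera calls.

## Working session

There is one attempt and no reset: what is moved stays moved. The work goes in short steps, each a Python script; the robot and the scene stay as the last script left them, time stands still between calls to the robot, and variables do not carry over. Pictures are saved under pics/ and viewed, at most 10 in all, crops included, and the job is handed in when it is done.

```bash
mkdir -p pics; cat > h.py <<'E'
import numpy as np, cv2
from cell import bot, hand, ik, vision, job, readout
def cloud(c, mask=None):
    z=c["range_z"]; m=z>0
    if mask is not None: m&=mask
    r,cc=np.nonzero(m)
    K=np.array([[c["fx"],0,c["cx"]],[0,c["fy"],c["cy"]],[0,0,1.]])
    u=cv2.undistortPoints(np.stack([cc,r],1).astype(np.float64)[:,None],K,np.array(c["dist_coeffs"],float))[:,0]
    d=z[r,cc]; P=np.stack([u[:,0]*d,-u[:,1]*d,-d],1)
    T=np.array(c["world_from_camera"]); return P@T[:3,:3].T+T[:3,3]
E
python3 - <<'E'
from h import *
ims=[]
for n in("scene","top"):
    c=vision.read_camera(n); im=c["img"].copy()
    for k in("wide_chest","wide_pull","wide_shutter","narrow_shutter"):
        for o in vision.trace(n,k)[:3]:
            P=cloud(c,o["pixels"])
            print(n,k,round(o["p"],2),np.round(o["point"]),o["pixels"].sum(),*(np.round(np.percentile(P,[2,50,98],axis=0),3).tolist() if len(P) else []))
    cv2.imwrite(f"pics/{n}.png",im[:,:,::-1]); np.savez(n,**c)
E
```

```text
scene wide_chest 0.93 [128. 342.] 26917 [0.481, 0.03, 0.01] [0.618, 0.124, 0.162] [0.75, 0.278, 0.189]
scene wide_pull 0.96 [109. 319.] 11300 [0.474, 0.065, 0.112] [0.579, 0.163, 0.175] [0.657, 0.265, 0.184]
scene wide_shutter 0.71 [110. 319.] 11285 [0.472, 0.065, 0.112] [0.579, 0.163, 0.175] [0.658, 0.265, 0.184]
scene narrow_shutter 0.61 [322. 317.] 10423 [0.475, -0.24, 0.108] [0.579, -0.181, 0.174] [0.662, -0.114, 0.184]
top wide_chest 0.83 [207. 192.] 37149 [0.48, 0.035, 0.056] [0.603, 0.154, 0.174] [0.737, 0.278, 0.192]
top wide_pull 0.83 [230. 188.] 21542 [0.473, 0.062, 0.113] [0.573, 0.164, 0.176] [0.655, 0.266, 0.186]
top wide_shutter 0.82 [232. 187.] 21417 [0.473, 0.062, 0.113] [0.572, 0.164, 0.176] [0.655, 0.265, 0.186]
top narrow_shutter 0.65 [221. 456.] 13140 [0.472, -0.24, 0.115] [0.576, -0.18, 0.177] [0.658, -0.114, 0.187]
top narrow_shutter 0.28 [234. 188.] 21464 [0.473, 0.062, 0.112] [0.572, 0.164, 0.176] [0.655, 0.265, 0.186]
```

```bash
python3 -c "
import cv2,numpy as np
a=np.hstack([cv2.imread('pics/scene.png'),cv2.imread('pics/top.png')]);cv2.imwrite('pics/both.png',cv2.resize(a,(800,300)))"
```

```text
(no output)
```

View pics/top.png

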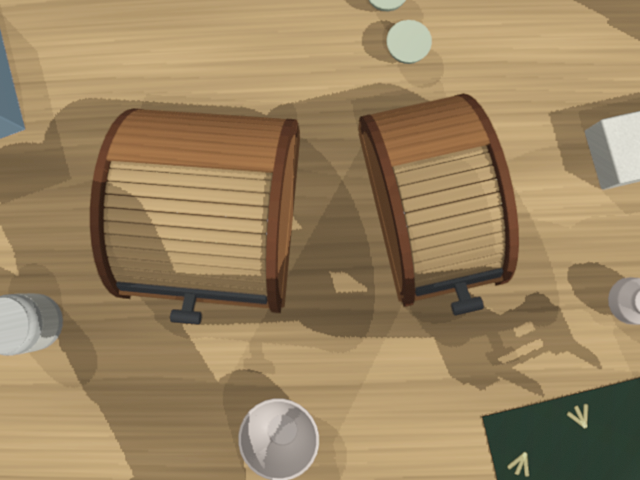

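View pics/scene.png

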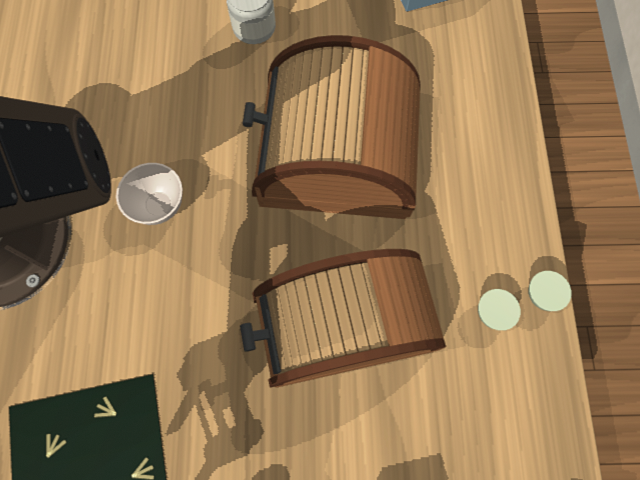

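The top view shows the wide chest on the left, its pull near row 316, col 186, with a cup in front at (440, 279) and a jar at (325, 15). The narrow chest is on the right. Next I'll fit the axis and the pull.

```bash
python3 - <<'E'
from h import *
from scipy.optimize import least_squares
for n in("top","scene"):
    c=dict(np.load(n+".npz")); P=cloud(c)
    S=P[(P[:,0]>.5)&(P[:,0]<.64)&(P[:,1]>.09)&(P[:,1]<.24)&(P[:,2]>.13)]
    def f(p):
        a=-(S[:,0]-p[0])*np.cos(p[1])-(S[:,1]-.16)*np.sin(p[1]); return np.hypot(a,S[:,2]-.05)-p[2]
    s=least_squares(f,[.62,0,.13],loss="soft_l1",f_scale=.002)
    x0,yaw,R=s.x; print(n,"x0@y=.16",s.x, np.std(f(s.x)))
    # pull: beyond r=.155 of the axis
    a=-(P[:,0]-x0)*np.cos(yaw)-(P[:,1]-.16)*np.sin(yaw); l=-(P[:,0]-x0)*np.sin(yaw)+(P[:,1]-.16)*np.cos(yaw)
    r=np.hypot(a,P[:,2]-.05)
    m=(r>.160)&(r<.19)&(P[:,2]>.1)&(P[:,2]<.14)&(abs(l)<.12)&(a>.1)
    print("pull",m.sum(),"a",np.percentile(a[m],[3,50,97]),"l",np.percentile(l[m],[3,50,97]),"z",np.percentile(P[m,2],[3,50,97]))
    lm=(np.percentile(l[m],3)+np.percentile(l[m],97))/2; print("l mid",lm)
    w=(P[:,0]>.3)&(P[:,0]<.55)&(P[:,1]>-.05)&(P[:,1]<.5)&(P[:,2]>.03)
    ob=w&(r>.2); q=P[ob]
    for y in np.arange(-.05,.5,.05):
        t=q[(q[:,1]>=y)&(q[:,1]<y+.05)]
        if len(t)>20: print("obst y",round(y,2),len(t),t.min(0).round(3),t.max(0).round(3))
E
```

```text
top x0@y=.16 [ 0.61850769 -0.11921005  0.13487175] 0.001636581050238224
pull 468 a [0.14359632 0.15437942 0.16405722] l [-0.02228528 -0.00350768  0.01597356] z [0.12306491 0.13063052 0.13425514]
l mid -0.0031558608723433867
obst y 0.0 200 [0.3   0.007 0.03 ] [0.34  0.05  0.067]
obst y 0.05 260 [0.302 0.051 0.03 ] [0.341 0.1   0.067]
obst y 0.1 128 [0.3   0.1   0.031] [0.324 0.116 0.067]
obst y 0.4 1145 [0.409 0.411 0.03 ] [0.456 0.45  0.099]
obst y 0.45 221 [0.41  0.45  0.083] [0.458 0.464 0.1  ]
scene x0@y=.16 [ 0.62023414 -0.11385241  0.13234219] 0.0016853327313277003
pull 263 a [0.1444776  0.15325354 0.16244425] l [-0.0206009  -0.00323028  0.01786061] z [0.11896007 0.1276571  0.1315726 ]
l mid -0.0013701490757058368
obst y 0.0 162 [0.301 0.007 0.03 ] [0.342 0.05  0.064]
obst y 0.05 149 [0.314 0.051 0.03 ] [0.344 0.1   0.064]
obst y 0.1 135 [0.3  0.1  0.03] [0.329 0.118 0.063]
obst y 0.4 533 [0.412 0.41  0.03 ] [0.455 0.45  0.097]
```

```bash
cat >> h.py <<'E'
from scipy.spatial.transform import Rotation as Ro
yaw=-.1165; ex=np.array([np.cos(yaw),np.sin(yaw),0]); ey=np.array([-np.sin(yaw),np.cos(yaw),0])
ax=np.array([.6194,.16,.05])-.0022*ey
def pull(t,r=.172):
    b=np.radians(25)+t; return ax-ex*r*np.cos(b)+np.array([0,0,r*np.sin(b)])
def rot(s): 
    z=np.array([0,0,-1.]); y=s*ey; return Ro.from_matrix(np.stack([np.cross(y,z),y,z],1)).as_rotvec()
E
python3 - <<'E'
from h import *
q0=np.array(readout.current_q()); up=pull(0)+[0,0,.14]
s=min((1,-1),key=lambda s:(lambda q: 99 if q is None else abs(np.array(q)-q0).max())(ik(up,rot(s))))
print(s,up,rot(s),ik(up,rot(s)))
bot.move_l(np.array(readout.current_tool_pos())+[0,0,.12],speed=.2)
bot.movep(up,rot(s))
c=vision.read_camera("wrist"); cv2.imwrite("pics/w1.png",c["img"][:,:,::-1])
P=cloud(c); d=P-ax; a=-d@ex; l=d@ey; r=np.hypot(a,d[:,2])
m=(r>.160)&(r<.19)&(P[:,2]>.1)&(P[:,2]<.15)&(abs(l)<.06)&(a>.1)
if m.sum()>20:
    print(m.sum(),"a",np.percentile(a[m],[2,50,98]),"l",np.percentile(l[m],[2,50,98]),"z",np.percentile(P[m,2],[2,98]))
    Q=P[m][:,:2].astype(np.float32); box=cv2.minAreaRect(Q*1000); print(box)
print(readout.current_time(),s)
E
```

```text
1 [0.464316   0.17593446 0.26269034] [0.1828943  3.13626435 0.        ] [ 2.29081321e-01  2.56145939e-01  1.79981739e+00 -4.44089210e-16
  1.08562933e+00 -1.22521501e+00]
879 a [0.14360486 0.15548628 0.16252342] l [-0.01459272  0.00439627  0.02339677] z [0.12239217 0.13122945]
((468.3094177246094, 179.92697143554688), (39.99597930908203, 20.849191665649414), 83.48394012451172)
4.1 1
```

View pics/w1.png

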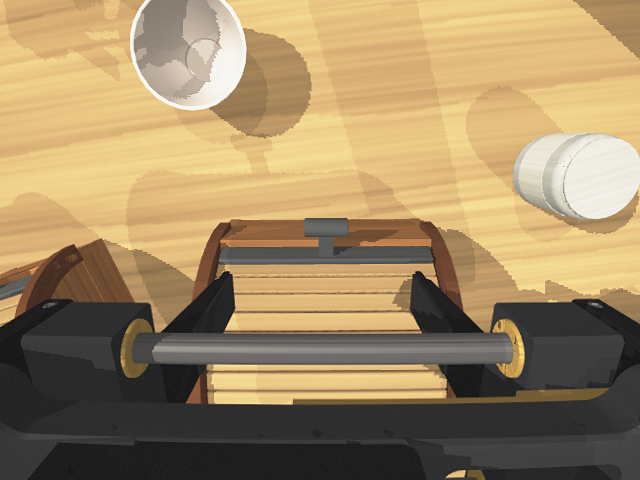

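The bar shows at (226, 326), square to the fingers and clear between them. Descending to grip it.

```bash
cat >> h.py <<'E'
ax=ax+.002*ey
def tcp(t,dy=0): return pull(t)+[0,0,-.017]+dy*ey
E
python3 - <<'E'
from h import *
bot.move_l(tcp(0),rot(1),speed=.1)
print("F",np.round(readout.current_force(),1))
hand.set_gripper(0.0,8)
f=np.array(readout.current_force()); print("F",f.round(1),"lat",f@ey,"w",readout.current_width()*95,readout.current_grip_force(),readout.current_time())
E
```

```text
F [-0.8  0.2 -0.4]
F [ 0.2  7.9 -0.9] lat 7.868384887080415 w 40.230191872777006 7.999741584062576 6.7583
```

```bash
python3 - <<'E'
from h import *
for dy in(.001,.002,.003):
    bot.move_l(tcp(0,dy),rot(1),speed=.02); bot.pause(.1)
    f=np.array(readout.current_force()); print(dy,f.round(1),"lat",f@ey,"w",readout.current_width()*95,readout.current_grip_force(),readout.current_time())
    if f@ey<2: break
E
```

```text
0.001 [ 0.  -3.7 -0.5] lat -3.653514067816868 w 39.953300083131566 7.999991029500961 7.1083
```

```bash
python3 - <<'E'
from h import *
hand.set_gripper(0.0,20)
for t in np.arange(.08,1.21,.08):
    bot.move_l(tcp(t,.0007),rot(1),speed=.06)
    f=np.array(readout.current_force()); b=np.radians(25)+t
    er=-ex*np.cos(b)+np.array([0,0,np.sin(b)]); et=ex*np.sin(b)+np.array([0,0,np.cos(b)])
    print(round(t,2),"rad %.1f tan %.1f lat %.1f"%(f@er,f@et,f@ey),"w",round(readout.current_width()*95,1),round(readout.current_time(),1))
    if np.linalg.norm(f)>35 or readout.current_width()*95<38: print("STOP"); break
c=vision.read_camera("scene"); cv2.imwrite("pics/s2.png",c["img"][:,:,::-1])
E
```

```text
0.08 rad -1.6 tan -2.0 lat -1.5 w 39.9 7.7
0.16 rad -1.6 tan -2.0 lat 0.6 w 39.3 8.1
0.24 rad -0.8 tan -0.5 lat 1.8 w 39.8 8.5
0.32 rad -0.2 tan -1.0 lat 4.2 w 40.0 8.9
0.4 rad 0.3 tan 0.6 lat 5.2 w 39.3 9.2
0.48 rad -0.1 tan -0.8 lat 5.3 w 39.4 9.6
0.56 rad -0.2 tan -1.9 lat 5.8 w 39.8 10.0
0.64 rad 0.1 tan 0.2 lat 6.3 w 40.0 10.4
0.72 rad 0.3 tan 0.9 lat 6.2 w 39.8 10.8
0.8 rad 2.6 tan -0.4 lat 7.1 w 40.0 11.2
0.88 rad 2.5 tan 1.4 lat 6.6 w 39.6 11.5
0.96 rad 2.3 tan 0.2 lat 6.2 w 39.8 11.9
1.04 rad 3.2 tan 1.2 lat 7.1 w 39.9 12.3
1.12 rad 4.1 tan 1.3 lat 7.1 w 40.0 12.7
1.2 rad 4.7 tan 1.1 lat 6.6 w 39.7 13.1
```

View pics/s2.png

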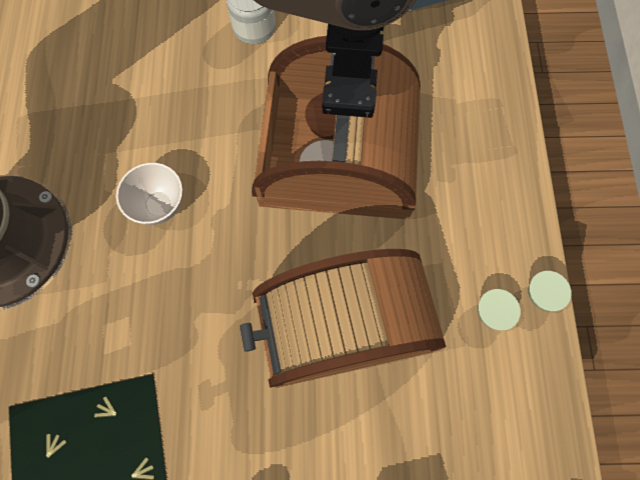

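The wide shutter is rolled up, with its lip at about (138, 342), and the narrow one is still shut. I'll release, lift clear and check.

```bash
python3 - <<'E'
from h import *
hand.set_gripper(0.9); bot.pause(.3)
p=np.array(readout.current_tool_pos())
bot.move_l(p+[0,0,.12],speed=.12); bot.move_l(p+[-.15,0,.14],speed=.2); bot.pause(.7)
c=vision.read_camera("top"); cv2.imwrite("pics/t3.png",c["img"][:,:,::-1])
P=cloud(c); d=P-ax; a=-d@ex; l=d@ey; r=np.hypot(a,d[:,2])
m=(r>.165)&(r<.19)&(abs(l)<.04)&(P[:,2]>.1)
print(m.sum(),"angle",np.median(np.arctan2(d[m,2],a[m]))-np.radians(25), readout.current_force(),readout.current_time())
E
```

```text
533 angle 1.2307803838114098 [ 0.15617491  0.91979112 -0.35824044] 17.15
```

View pics/t3.png

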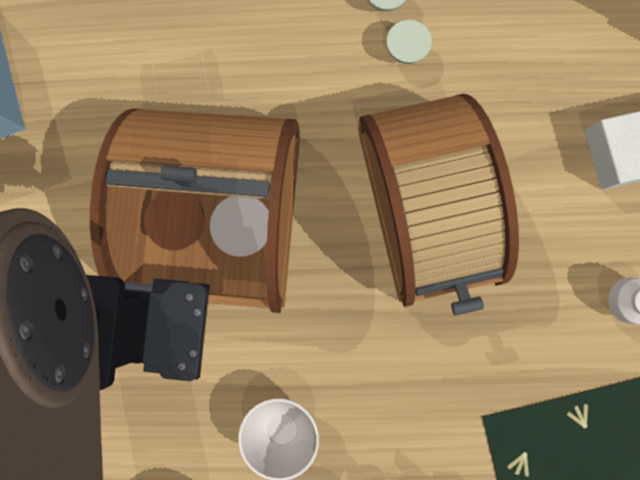

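The wide shutter stands at about 1.23 rad with its pull at (174, 178). The gripper is clear, and the narrow shutter is shut.

```bash
python3 -c "
from h import *
print(job.hand_in())"
```

```text
the job is handed in; nothing more can be done
None
```

The wide chest's shutter is fully open and stays up by itself (about 1.23 of 1.25 rad in the last picture), the narrow chest's is still shut, the gripper is clear of everything, and the job was handed in after about 17 s; no verdict was returned.

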